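# Fit the spacer sleeve and click its retainer shut

## Task

Change over the feed fixture: take the tall spacer sleeve from the grey board and slide it fully down over the fixture's upright spindle, without letting it fall. Then turn the black bar knob clockwise (seen from above) until it clicks past its detent and its steel retainer arm rests over the edge of the sleeve, and let go.

Things in the scene. Friction and masses are not known exactly. Their poses are not given: they have to be found in the camera images.
- sleeve: The tall spacer sleeve, a plain steel ring standing on the grey board (110 x 270 x 6 mm): 40 mm outside, 23 mm bore, 30 mm tall, about 0.2 kg. Origin: centre of its underside, z up. It stands in a row with two other steel rings, centres at least 65 mm apart; which stands where in the row varies.
- flat_spacer: A flat steel ring on the same board, to be left alone: 40 mm outside, only 11 mm tall. Origin: centre of its underside.
- wide_collar: A wide steel ring on the same board, to be left alone: 58 mm outside, 42 mm bore, 20 mm tall. Origin: centre of its underside.
- spray: White spray bottle, 60 mm across, 170 mm tall, standing at the back, to be left alone. Origin: centre of its underside.
- spindle_seat (a point): On the axis of the fixture's upright steel spindle, at the top of the 48 mm dark seat disc on which the sleeve must rest (20 mm above the table). The spindle is 20 mm in diameter. Axes are the fixture's: z up, +y towards the knob, whose axis stands 110 mm away; the aluminium base plate is 140 mm (x) by 220 mm (y), 15 mm thick.
- spindle_tip (a point): Top of the same spindle, 40 mm above the seat; its last 8 mm taper from 20 to 12 mm diameter.
- knob_grip (a point): On the axis of the black bar knob, 88 mm above the table: grip here. The bar is 52 mm long (own x axis), 16 mm wide (own y), from 64 to 92 mm above the table; z is up. x also points along the steel retainer arm, which is fixed under the bar and turns with it: 12 mm wide, 54 to 62 mm above the table, its tip 96.5 mm from the axis.
- knob (a joint): Angle of the knob, clockwise seen from above. About 0: open, arm away from the spindle. 1.25: clicked shut, arm pointing at the spindle, its tip over the sleeve's edge, 4 mm above a seated sleeve. The detent resists with about 0.25 N m; it acts from 0.6 to 1.2, crest at 0.9: short of the crest the knob springs back, past it the knob snaps on to about 1.2. Stops at -0.15 and 1.35.

How it is judged:
By the outcome, as a careful person would: the job done as asked, in the order asked, and still so for the second after the job is handed in, with the robot touching nothing.
It also fails if it takes over 58 s, if anything falls off the work surface, if the arm or the gripper's body presses on something with over 40 N, if the wrist force passes 120 N, or if a joint passes its speed limit or range.

## Robot

A 7-joint arm with a two-finger parallel gripper is mounted at the origin on the work surface. World frame = base frame: x ahead of the robot, y to its left, z up, the work surface at z = 0. Lengths are in m, angles in degrees, forces in N, time in s.
With the tool pointing down it reaches from about 0.4 to 0.75 m from the base axis. Payload 19.5 kg.
Tool frame: the origin (TCP) lies midway between the tips of the shut fingers; the grasp point (between the pads) lies 19 mm behind it (robot.pinch_z is the distance from the TCP to the grasp point, in m); z points along the fingers, y is the line along which they close (so a half turn about z gives the same grasp; the last joint's range is limited). The gripper opens to 85 mm and grips with 20 to 120 N. Pads are 22 mm wide; open, the fingers measure 114 mm over their backs; the gripper's body (76 mm by 85 mm) begins 54 mm behind the grasp point. The pads swing forward as they close: fully open they stand 13 mm farther back than shut.
Start: joints at [-76.645, 40.479, -1.581, 85.061, 1.261, 54.483, -4.326], TCP at [0.156, 0.553, 0.231] pointing down, gripper open.
Joint ranges: [-155.06, 155.06], [-18.47, 123.98], [-90, 86.84], [0, 140.48], [-83.41, 263.41], [0, 116], [-161.91, 161.91]. Speed limits (degrees/s): [108.29, 108.29, 147.25, 147.25, 172.46, 172.46, 172.46].

## Interface

Orientations are given as a 3x3 rotation matrix whose columns are the frame's x, y, z axes.
In Python, from rig import robot, hand, ik, imaging, job gives the robot as it stands. Calls block until the motion is done:
- robot.movep(position, orientation): joint-space move of the TCP to a pose.
- robot.move_l(position, frame=None, feed=0.15): straight line of the TCP; frame=None keeps the orientation; feed is the mean speed in m/s.
- robot.move_j(angles): joint-space move.
- hand.set_gripper(opening): finger opening in m; the grip force is fixed at half the most; returns when the fingers have stopped.
- robot.dwell(seconds).
- ik(position, orientation): joint angles nearest the present ones, or None.
- robot.read_state(): the state.
- imaging.capture(name): name is "side" or "top" or "wrist"; returns a dict with "img" (480x640x3 uint8, red, green, blue), "vfov" (degrees; the focal length in pixels is half the picture's height over the tangent of half this angle, whatever the lens; pixels are square), "cx", "cy" (the principal point, pixels), "D" ([k1, k2, p1, p2, k3] as OpenCV has them; the pictures are not rectified), "R" (3x3) and "t" (3): a world point X has camera coordinates R X + t; the wrist camera has in their place "hand_eye" (4x4, takes a point from camera to tool coordinates, whose origin is the TCP and whose axes are the flange's). Camera axes: x right, y down, z forward; pixel columns grow to the right and rows downward; lengths in m; the calibration is good to about 2 mm. A picture is of the moment at which its call begins: read the wrist's pose just before it. There is no depth.
A pose or a line that the arm cannot do raises robot.IKError and nothing moves.
- job.close_job(): hands the job in; it is judged then, once.
The state is a dict: "clock": time; "q": joint angles; "joint_vel": joint speeds; "tau": joint torques, N m; "tcp_pos": TCP position; "orientation": TCP orientation; "force": force on the tool from outside, world axes, zero at the start; "torque": the same for the moment, N m; "grip_width": finger opening in m; "gripper_force": force on a finger pad.
Only numpy, scipy, OpenCV 4.12 (cv2) and the standard library are available. Lean on these libraries where they do the work, as an engineer would, in place of code of your own. Each camera call takes 0.05 s, during which the arm holds its last target. There are 200 camera calls.

## Working session

There is one attempt and no reset: what is moved stays moved. The work goes in short steps, each a Python script; the robot and the scene stay as the last script left them, time stands still between calls to the robot, and variables do not carry over. Pictures are saved under pics/ and viewed, at most 10 in all, crops included, and the job is handed in when it is done.

```bash
mkdir -p pics; ls
cat > h.py <<'E'
import numpy as np, cv2
from rig import robot, hand, ik, imaging, job
def cap(name, fn=None):
    s=robot.read_state(); c=imaging.capture(name); im=c["img"]
    if fn: cv2.imwrite("pics/"+fn, im[:,:,::-1])
    f=im.shape[0]/2/np.tan(np.radians(c["vfov"])/2)
    c["K"]=np.array([[f,0,c["cx"]],[0,f,c["cy"]],[0,0,1.]]); c["D"]=np.array(c["D"],float)
    if "R" not in c or c.get("hand_eye") is not None:
        H=np.array(c["hand_eye"]); T=np.eye(4); T[:3,:3]=s["orientation"]; T[:3,3]=s["tcp_pos"]
        M=np.linalg.inv(T@H); c["R"]=M[:3,:3]; c["t"]=M[:3,3]
    c["R"]=np.array(c["R"]); c["t"]=np.array(c["t"])
    return c
def ray(c,uv):
    n=cv2.undistortPoints(np.array(uv,float).reshape(-1,1,2),c["K"],c["D"]).reshape(-1,2)
    d=np.c_[n,np.ones(len(n))]@c["R"]
    return -c["R"].T@c["t"], d
def onz(c,uv,z):
    o,d=ray(c,uv); return o+d*((z-o[2])/d[:,2])[:,None]
def proj(c,X):
    return cv2.projectPoints(np.array(X,float).reshape(-1,1,3),cv2.Rodrigues(c["R"])[0],c["t"],c["K"],c["D"])[0].reshape(-1,2)
E
python3 - <<'E'
from h import *
s=robot.read_state(); print(s["clock"],s["tcp_pos"],s["orientation"],s["grip_width"])
for n in("top","side","wrist"):
    c=cap(n,n+"1.png"); print(n,(-c["R"].T@c["t"]).round(3),c["R"].round(2).tolist(),c["vfov"],c["D"])
E
```

```text
pics
0.0 [0.15595055 0.55316917 0.23084524] [[-9.62483335e-01  2.71340672e-01 -2.62242570e-04]
 [ 2.71340797e-01  9.62482763e-01 -1.05025098e-03]
 [-3.25718529e-05 -1.08200617e-03 -9.99999414e-01]] 0.08532205006215325
top [0.573 0.018 1.083] [[0.02, -1.0, 0.01], [-1.0, -0.02, -0.06], [0.06, -0.0, -1.0]] 47.477495474550615 [-0.00153703  0.          0.          0.          0.        ]
side [ 0.553 -0.626  0.578] [[0.99, -0.14, -0.01], [-0.09, -0.59, -0.8], [0.1, 0.8, -0.6]] 57.76368070281067 [-0.04571455  0.          0.          0.          0.        ]
wrist [0.079 0.574 0.373] [[0.27, 0.96, -0.0], [0.92, -0.26, 0.31], [0.3, -0.08, -0.95]] 69.67110307303975 [0.02342473 0.         0.         0.         0.        ]
```

View pics/top1.png

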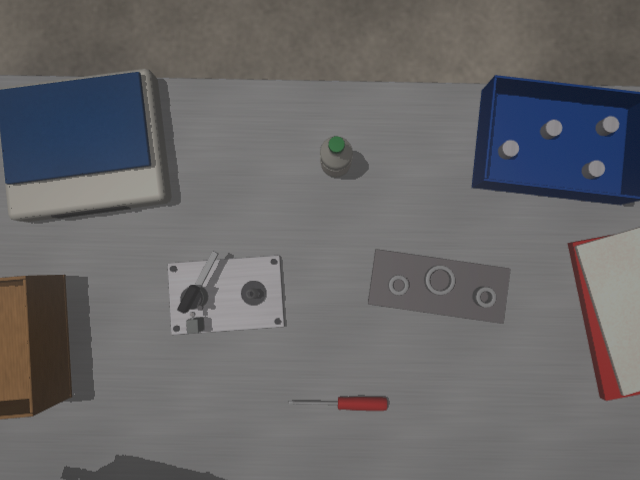

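View pics/side1.png

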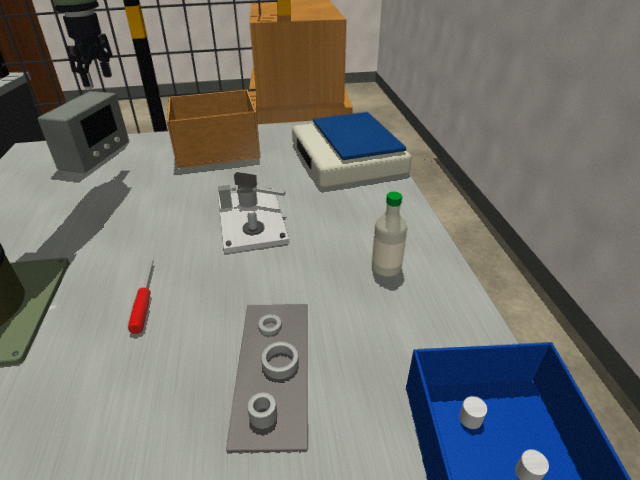

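Run:
```python
from h import *
c=cap("top")
P=lambda uv,z: print(uv,z,onz(c,[uv],z)[0].round(4))
P((486,297),.036);P((440,280),.026);P((399,285),.017)
P((254,293),.06);P((254,293),.02);P((193,298),.092);P((193,298),.015);P((215,255),.062);P((187,309),.092)
b=onz(c,[(168,263),(280,256),(284,326),(172,334)],.015);print(b.round(4).tolist())
P((195,325),.05); P((336,145),.17)
cv2.imwrite("pics/topcrop.png",cv2.resize(c["img"][240:345,160:295,::-1],None,fx=5,fy=5,interpolation=cv2.INTER_CUBIC))
```

```text
(486, 297) 0.036 [ 0.5187 -0.2804  0.036 ]
(440, 280) 0.026 [ 0.5495 -0.1941  0.026 ]
(399, 285) 0.017 [ 0.5384 -0.116   0.017 ]
(254, 293) 0.06 [0.5206 0.1599 0.06  ]
(254, 293) 0.02 [0.5185 0.1655 0.02  ]
(193, 298) 0.092 [0.5114 0.2653 0.092 ]
(193, 298) 0.015 [0.5067 0.2845 0.015 ]
(215, 255) 0.062 [0.5902 0.2342 0.062 ]
(187, 309) 0.092 [0.4915 0.2755 0.092 ]
[[0.5739, 0.3353, 0.015], [0.5911, 0.1171, 0.015], [0.4554, 0.1064, 0.015], [0.4366, 0.3231, 0.015]]
(195, 325) 0.05 [0.4585 0.2705 0.05  ]
(336, 145) 0.17 [0.7776 0.012  0.17  ]
```

View pics/topcrop.png

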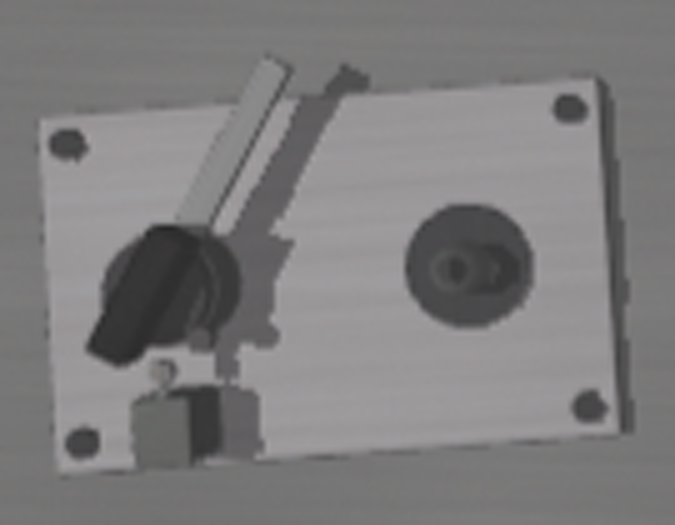

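```bash
cat >> h.py <<'E'
def down(a):  # tool y at world angle a (rad), z down
    y=np.array([np.cos(a),np.sin(a),0]); z=np.array([0,0,-1.]); return np.c_[np.cross(y,z),y,z]
A=np.arctan2(.119,-.993)
E
python3 - <<'E'
from h import *
R=down(A)
robot.movep([.509,.255,.24],R); cap("wrist","w_knob.png")
robot.movep([.520,.166,.224],R); cap("wrist","w_spin.png")
robot.movep([.519,-.280,.2],R); cap("wrist","w_sleeve.png")
s=robot.read_state(); print(s["clock"],s["q"],s["tcp_pos"])
E
python3 -c "
import cv2,numpy as np
a=[cv2.imread('pics/w_%s.png'%n) for n in('knob','spin','sleeve')]
cv2.imwrite('pics/m.png',cv2.resize(np.vstack([np.hstack(a[:2]),np.hstack([a[2],a[2]*0])]),(800,600),interpolation=cv2.INTER_AREA))"
```

```text
4.3917 [ 52.33483071  55.48892883 -64.6406357   83.37884284  50.97993708
  73.40924255 156.14043552] [ 0.51959428 -0.278722    0.20024859]
```

View pics/m.png

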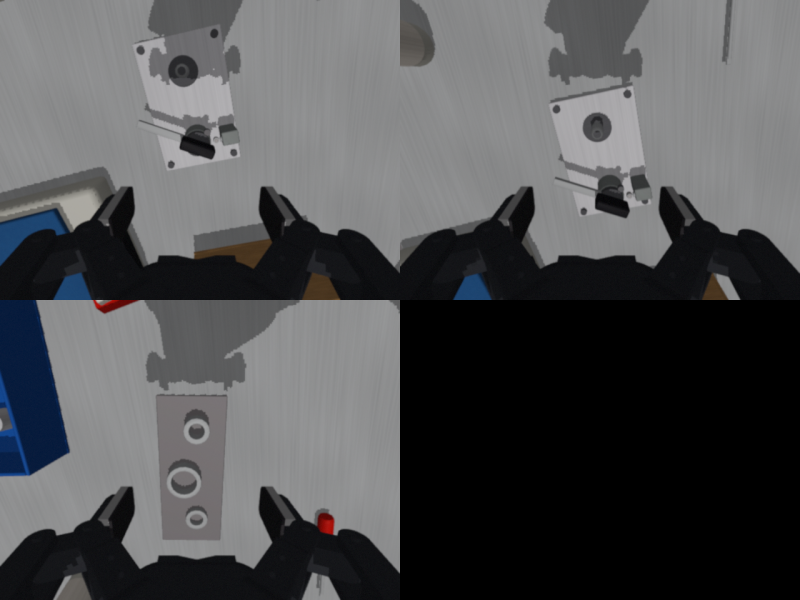

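Run:
```python
from h import *
R=down(A)
robot.move_l([.519,-.280,.16],R); robot.dwell(.3)
s=robot.read_state(); print(s["clock"],s["tcp_pos"],s["orientation"].round(4).tolist() if hasattr(s["orientation"],"round") else s["orientation"])
c=cap("wrist","w2.png"); g=cv2.cvtColor(c["img"],cv2.COLOR_RGB2GRAY)
u,v=proj(c,[[.519,-.280,.036]])[0].astype(int); print(u,v)
w=g[v-70:v+70,u-70:u+70]
for th in (130,145,160,175):
    cs,h=cv2.findContours((w>th).astype(np.uint8),cv2.RETR_CCOMP,cv2.CHAIN_APPROX_NONE)
    for k,q in enumerate(cs):
        if len(q)<60: continue
        p=onz(c,q.reshape(-1,2)+[u-70,v-70],.036)[:,:2]
        (x,y),r=cv2.minEnclosingCircle(p.astype(np.float32)*1000)
        M=np.c_[2*p,np.ones(len(p))]; s_=np.linalg.lstsq(M,(p**2).sum(1),rcond=None)[0]
        rr=np.hypot(*(p-s_[:2]).T); print(th,k,len(q),h[0][k][3],s_[:2].round(4),rr.mean().round(4),rr.std().round(5),(x,y,r))
cv2.imwrite("pics/w2c.png",cv2.resize(w,None,fx=4,fy=4))
```

```text
5.1083 [ 0.51919654 -0.28004049  0.16056596] [[-0.1191, -0.9929, 0.0007], [-0.9929, 0.1191, -0.0003], [0.0003, -0.0007, -1.0]]
314 225
130 0 82 -1 [ 0.5463 -0.2171] 0.0119 0.00363 (545.7410278320312, -221.32949829101562, 17.669015884399414)
130 1 141 -1 [ 0.5818 -0.2566] 0.0161 0.00895 (580.7379760742188, -256.77117919921875, 31.048213958740234)
130 2 131 -1 [ 0.5192 -0.2813] 0.0188 0.00025 (519.0499267578125, -281.25262451171875, 19.316457748413086)
130 3 85 2 [ 0.5191 -0.2814] 0.0123 0.00025 (519.1639404296875, -281.3607482910156, 12.733086585998535)
130 4 307 -1 [ 0.4687 -0.2699] 0.0333 0.01718 (469.1988830566406, -270.87689208984375, 58.892822265625)
130 5 141 -1 [ 0.5052 -0.3086] 0.0296 0.00347 (501.965087890625, -333.7803955078125, 26.495887756347656)
145 3 78 -1 [ 0.5467 -0.2143] 0.0134 0.00276 (545.7413940429688, -221.32908630371094, 16.80725860595703)
145 9 61 -1 [ 0.4735 -0.2259] 0.0076 0.0038 (471.2950439453125, -226.06524658203125, 13.659613609313965)
145 17 100 -1 [ 0.5908 -0.2503] 0.0153 0.00479 (582.1314086914062, -249.22808837890625, 22.418315887451172)
145 22 126 -1 [ 0.5192 -0.2814] 0.0182 0.00025 (519.1326293945312, -281.39801025390625, 18.675151824951172)
145 23 88 22 [ 0.5191 -0.2813] 0.0128 0.00022 (519.0757446289062, -281.4283447265625, 13.16134262084961)
160 2 212 -1 [ 0.5191 -0.2812] 0.0149 0.00116 (518.8394775390625, -281.18170166015625, 17.075469970703125)
```

View pics/w2c.png

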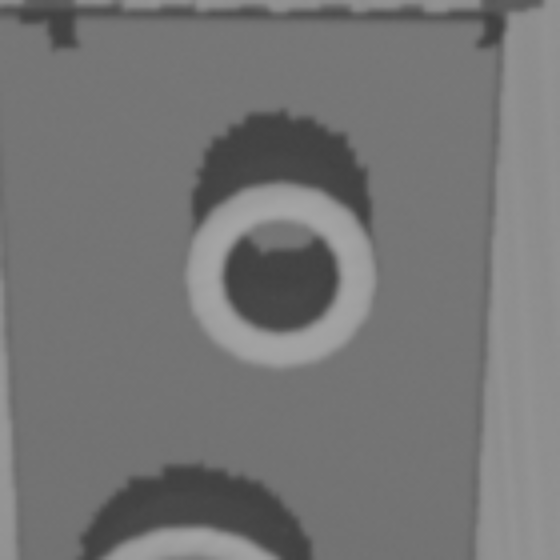

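Run:
```python
from h import *
R=down(A)
robot.move_l([.5192,-.2813,.009],R); robot.dwell(.2)
s=robot.read_state(); print(s["tcp_pos"],s["force"])
print(hand.set_gripper(.034)); s=robot.read_state(); print(s["grip_width"],s["gripper_force"],s["force"],s["clock"])
robot.move_l([.5192,-.2813,.16],R)
s=robot.read_state(); print(s["grip_width"],s["gripper_force"],s["force"],s["clock"])
robot.movep([.520,.166,.224],R); robot.dwell(.3)
c=cap("wrist","w3.png"); s=robot.read_state(); print(s["tcp_pos"],s["grip_width"],s["clock"],s["q"])
for X in ([.52,.166,.06],[.52,.166,.02]): print(proj(c,[X]))
cv2.imwrite("pics/w3b.png",c["img"][:,:,::-1])
```

```text
[ 0.51940358 -0.28143523  0.0095331 ] [ 0.24424337  0.00603907 -0.02594054]
False
0.03759140728352667 60.73953861370683 [-1.7386608   0.31749465  6.44050296] 7.0333
0.037672629906987644 60.24277752265334 [ 0.48570561  0.20380405 -1.83507833] 8.1917
[0.5200808  0.16575898 0.22395924] 0.03778174678524087 10.2 [  8.19733269  49.52529325 -62.92339916  90.93279747  46.4677806
  69.09964845 108.97960739]
[[314.05996686 213.69515896]]
[[314.12285984 203.843154  ]]
```

View pics/w3.png

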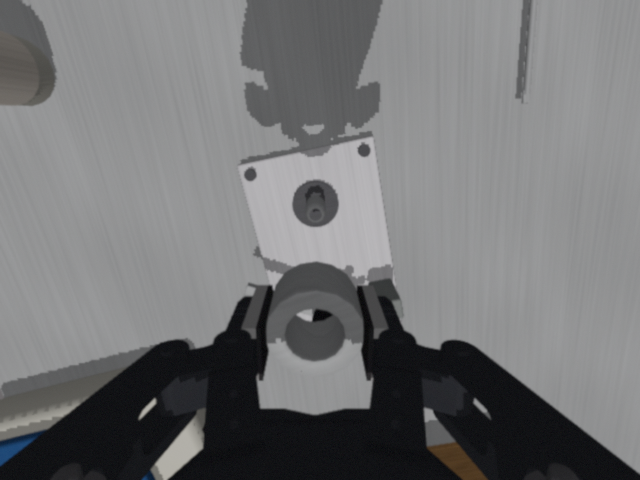

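Run:
```python
from h import *
R=down(A)
def disc(c,th,z=.02):
    g=cv2.cvtColor(c["img"],cv2.COLOR_RGB2GRAY); u,v=proj(c,[[.519,.166,z]])[0].astype(int); n=45
    w=g[v-n:v+n,u-n:u+n]
    cs,_=cv2.findContours((w<th).astype(np.uint8),cv2.RETR_EXTERNAL,cv2.CHAIN_APPROX_NONE)
    for q in cs:
        if cv2.contourArea(q)<800: continue
        p=onz(c,q.reshape(-1,2)+[u-n,v-n],z)[:,:2]
        s_=np.linalg.lstsq(np.c_[2*p,np.ones(len(p))],(p**2).sum(1),rcond=None)[0]
        rr=np.hypot(*(p-s_[:2]).T); print(th,len(q),s_[:2].round(4),rr.mean().round(4),rr.std().round(5))
    return w,u,v
for pos in ([.520,.166,.224],[.524,.196,.17]):
    robot.move_l(pos,R); robot.dwell(.3); c=cap("wrist")
    for th in (100,120,140): w,u,v=disc(c,th)
    # tip: Hough-free: print predicted tip pixel
    print(u,v,proj(c,[[.519,.166,.06]]))
print(robot.read_state()["clock"])
c2=cap("top")
im=c["img"]; a=cv2.resize(im[v-60:v+60,u-60:u+60],(480,480),interpolation=cv2.INTER_CUBIC)
cv2.imwrite("pics/w4.png",a[:,:,::-1]); print("crop origin",u-60,v-60,"scale4")
```

```text
100 127 [0.519  0.1657] 0.023 0.00048
120 131 [0.519  0.1657] 0.0235 0.00052
140 134 [0.519  0.1657] 0.0241 0.00054
314 203 [[314.97373506 213.21379748]]
100 156 [0.519  0.1659] 0.0232 0.00038
120 285 [0.5184 0.1523] 0.0317 0.00611
140 283 [0.5184 0.1525] 0.0321 0.00601
315 182 [[315.94454618 192.03248522]]
11.7167
crop origin 255 122 scale4
```

View pics/w4.png

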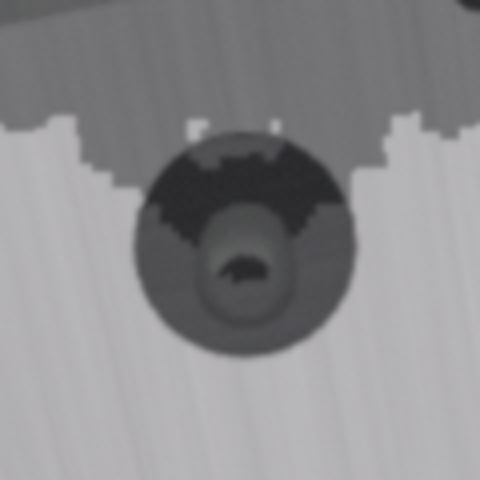

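```bash
cat > place.py <<'E'
from h import *
R=down(A); x,y=.5190,.1658
robot.move_l([x,y,.10],R); robot.move_l([x,y,.068],R,.08); robot.dwell(.2)
f0=np.array(robot.read_state()["force"]); print("f0",f0.round(2))
z=.068
while z>.0235:
    z-=.004; z=max(z,.0225 if z<.0235 else z)
    robot.move_l([x,y,z],R,.05)
    s=robot.read_state(); d=np.array(s["force"])-f0; print(round(z,4),np.round(s["tcp_pos"],4),d.round(1),round(s["clock"],2))
    if np.linalg.norm(d)>12: break
E
python3 place.py
```

```text
f0 [-0.21 -0.71 -3.06]
0.064 [0.5189 0.1657 0.0638] [0.2 0.9 1.4] 13.43
0.06 [0.5189 0.1657 0.0598] [0.1 1.3 1.3] 13.68
0.056 [0.5189 0.1657 0.0558] [0.6 1.  1.5] 13.93
0.052 [0.5189 0.1658 0.0518] [0.  1.7 1.1] 14.18
0.048 [0.5189 0.1657 0.0478] [0.1 0.3 1.1] 14.43
0.044 [0.5189 0.1658 0.0438] [ 1.1 -0.2  1. ] 14.68
0.04 [0.5189 0.1658 0.0398] [-0.3  0.4  2.2] 14.93
0.036 [0.5189 0.1658 0.0358] [0.5 1.2 1.3] 15.18
0.032 [0.5189 0.1658 0.0318] [-0.7  0.   1.6] 15.43
0.028 [0.5189 0.1657 0.0278] [0.6 1.8 1.8] 15.68
0.024 [0.5189 0.1658 0.0238] [-0.6  1.   2.2] 15.93
0.0225 [0.5191 0.1658 0.0233] [-4.5 -1.5 19.6] 16.18
```

Run:
```python
from h import *
R=down(A)
hand.set_gripper(.085); robot.move_l([.519,.1658,.16],R,.2)
import pickle; out=[]
for k,pos in enumerate(([.515,.215,.2],[.505,.31,.2])):
    robot.movep(pos,R); robot.dwell(.3); c=cap("wrist"); out.append(c)
    u,v=proj(c,[[.505,.25,.07]])[0].astype(int); v=max(v,100); u=max(u,100); print("origin",u-100,v-100)
    a=cv2.resize(c["img"][v-100:v+100,u-100:u+100],(400,400),interpolation=cv2.INTER_CUBIC)
    cv2.imwrite(f"pics/k{k}.png",a[:,:,::-1])
pickle.dump(out,open("k.pkl","wb")); print(robot.read_state()["clock"])
cv2.imwrite("pics/k.png",np.hstack([cv2.imread("pics/k0.png"),cv2.imread("pics/k1.png")]))
```

```text
origin 230 162
origin 205 50
19.0583
```

View pics/k.png

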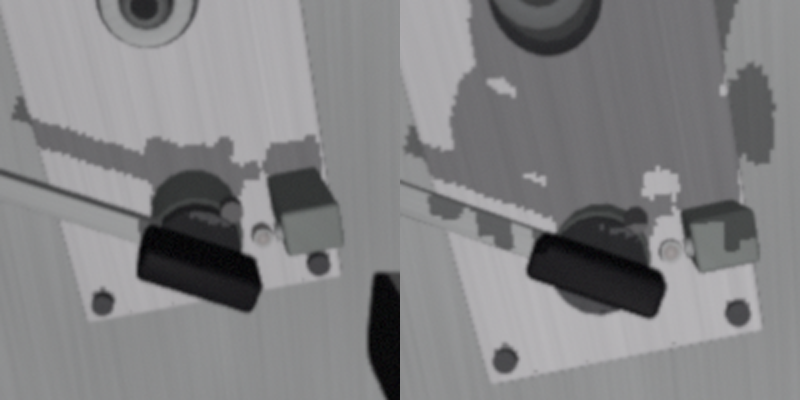

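Run:
```python
import pickle; from h import *
a,b=pickle.load(open("k.pkl","rb"))
def tri(p,q):
    p=[230+p[0]/2,162+p[1]/2]; q=[205+(q[0]-400)/2,50+q[1]/2]
    o1,d1=ray(a,[p]); o2,d2=ray(b,[q]); d1=d1[0];d2=d2[0]
    t=np.linalg.lstsq(np.c_[d1,-d2],o2-o1,rcond=None)[0]; x,y=o1+t[0]*d1,o2+t[1]*d2
    print(((x+y)/2).round(4),np.linalg.norm(x-y).round(4))
print("block");tri((342,247),(757,262));tri((290,253),(702,271));tri((262,236),(670,250))
print("bar");tri((250,311),(655,318));tri((138,277),(528,270))
for c,n,f in((a,"k0",lambda p:[230+p[0]/2,162+p[1]/2]),(b,"k1",lambda p:[205+p[0]/2,50+p[1]/2])):
    # lower edge of bar at z=.092
    L=[f(p) for p in (((138,277),(250,311)) if n=="k0" else ((128,270),(255,318)))]
    P=onz(c,L,.092); d=P[1]-P[0]; print(n,P.round(4).tolist(),np.linalg.norm(d),np.degrees(np.arctan2(*-d[1::-1]*[1,1])))
    # bar prediction: project hypothesised bar top and knob centre
    g=cv2.cvtColor(c["img"],cv2.COLOR_RGB2GRAY); u,v=proj(c,[[.509,.2755,.088]])[0]; u,v=int(u),int(v)
    w=(g[v-45:v+45,u-45:u+45]<38).astype(np.uint8)
    cs=max(cv2.findContours(w,0,1)[0],key=cv2.contourArea); print(cv2.contourArea(cs),cv2.minAreaRect(cs.reshape(-1,2)+[u-45,v-45]),(u,v))
```

```text
block
[0.4452 0.2821 0.0635] 0.0003
[0.4677 0.2835 0.0612] 0.0004
[0.4797 0.2733 0.062 ] 0.0001
bar
[0.4896 0.2941 0.0882] 0.0006
[0.5334 0.2693 0.0945] 0.0005
k0 [[0.5339, 0.2707, 0.092], [0.4901, 0.2918, 0.092]] 0.04859494539470475 -25.72381215751535
1651.0 ((331.95684814453125, 287.34991455078125), (62.84977722167969, 43.8345832824707), 17.650123596191406) (329, 300)
k1 [[0.5335, 0.2697, 0.092], [0.4894, 0.2932, 0.092]] 0.04997132542904924 -28.005500758916284
1548.5 ((303.4500427246094, 186.14999389648438), (67.35650634765625, 25.93067741394043), 18.434947967529297) (303, 187)
```

Run:
```python
from h import *
a=np.radians(-27-90); p=[.509,.2748]
R=down(a); q=ik(p+[.15],R); print("q7",None if q is None else np.round(q,1))
if q is None or q[6]>90: raise SystemExit
robot.movep(p+[.15],R); robot.move_l(p+[.070],R,.12); robot.dwell(.2)
f0=np.array(robot.read_state()["force"]); print(f0.round(1))
hand.set_gripper(.012); robot.dwell(.2)
s=robot.read_state(); print(s["grip_width"],np.array(s["force"]).round(1),np.array(s["torque"]).round(2),np.round(s["tcp_pos"],4),s["q"][6],s["clock"])
```

```text
q7 [ -1.7  62.4 -72.1  89.1  61.   74.6 160.6]
```

```bash
cat > grip.py <<'E'
from h import *
a=np.radians(63); p=[.509,.2748]
R=down(a); q=ik(p+[.15],R); print("q",None if q is None else np.round(q,1))
if q is None or abs(q[6])>95: raise SystemExit
robot.movep(p+[.15],R); robot.move_l(p+[.070],R,.12); robot.dwell(.2)
s=robot.read_state();f0=np.array(s["force"]); print(f0.round(1),np.round(s["tcp_pos"],4))
hand.set_gripper(.012); robot.dwell(.2)
s=robot.read_state(); print(s["grip_width"],np.array(s["force"]).round(1),np.array(s["torque"]).round(2),np.round(s["tcp_pos"],4),s["q"][6],s["clock"])
E
python3 grip.py
```

```text
q [-15.8  49.3 -32.1  89.5  31.5  50.4   3.6]
[ 0.3 -0.3 -0.7] [0.5092 0.2749 0.0706]
0.014766039597241093 [ 8.3  9.7 -1.9] [ 1.88 -1.56 -0.03] [0.5101 0.2767 0.0706] -0.5811323790517662 22.45
```

```bash
cat > turn.py <<'E'
from h import *
R=down(np.radians(63)); p=[.5101,.2767,.070]
robot.move_l(p,R,.03); robot.dwell(.1)
def rep(t):
    s=robot.read_state(); o=np.array(s["orientation"]); print(t,np.degrees(np.arctan2(o[1,1],o[0,1])).round(1),np.array(s["force"]).round(1),np.array(s["torque"]).round(2),np.round(s["tcp_pos"],4),round(s["q"][6],1),round(s["clock"],2)); return s
s=rep("s")
for a in np.linspace(63,3,9)[1:]:
    robot.move_l(p,down(np.radians(a)),.05) if 0 else robot.movep(p,down(np.radians(a)))
    s=rep(round(a))
    if np.linalg.norm(s["force"])>30 or abs(s["torque"][2])>2: break
E
python3 turn.py
```

```text
s 63.0 [-1.4  0.1  8.9] [-0.35  0.44  0.01] [0.5102 0.2769 0.0705] -0.5 22.8
56 55.4 [-1.3 -0.2  9.6] [-0.35  0.43 -0.01] [0.5102 0.2768 0.0705] -6.3 23.05
48 47.9 [-1.2 -0.3  9.1] [-0.38  0.49 -0.01] [0.5102 0.2769 0.0705] -12.0 23.3
40 40.4 [-1.1 -0.7  9.2] [-0.36  0.45  0.09] [0.5102 0.2769 0.0705] -17.5 23.55
33 33.0 [-1.8 -0.4  8.7] [-0.34  0.4   0.18] [0.5102 0.2769 0.0704] -23.0 23.8
26 25.4 [-0.   0.2  8. ] [-0.24  0.52 -0.08] [0.5102 0.2769 0.0705] -28.5 24.05
18 17.9 [-0.3 -0.8  8.4] [-0.12  0.49 -0.18] [0.5101 0.277  0.0705] -33.8 24.3
10 10.4 [-0.9 -0.5  8. ] [ 0.02  0.62 -0.17] [0.5101 0.277  0.0705] -39.1 24.55
3 2.9 [-1.3 -0.7  9.7] [-0.12  0.67  0.01] [0.5101 0.277  0.0705] -44.3 24.8
```

Run:
```python
from h import *
R=down(np.radians(5.5)); p=[.5101,.2767,.070]
robot.movep(p,R); hand.set_gripper(.085)
robot.move_l(p[:2]+[.16],R,.15); robot.movep([.43,.33,.30],R); robot.dwell(.3)
c=cap("top"); d=cap("side"); s=robot.read_state(); print(s["clock"],np.array(s["force"]).round(1))
x=cv2.resize(c["img"][230:345,150:300],(400,307),interpolation=cv2.INTER_CUBIC); y=cv2.resize(d["img"][160:260,190:320],(400,307),interpolation=cv2.INTER_CUBIC)
cv2.imwrite("pics/fin.png",np.hstack([x,y])[:,:,::-1])
```

```text
27.6 [0.  0.1 0. ]
```

View pics/fin.png

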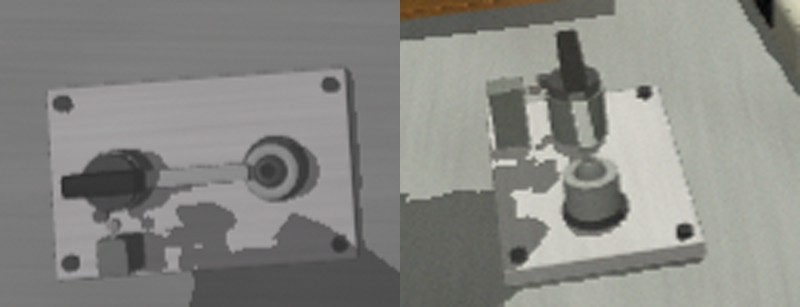

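The final pictures show the sleeve seated on the spindle. The arm runs from the knob at crop (115,183) to the sleeve edge at (250,172), and the gripper is clear.

```bash
python3 -c "
from rig import job; print(job.close_job())"
```

```text
the job is handed in; nothing more can be done
None
```

The sleeve is fully down on the spindle, the knob is turned past its detent with the retainer arm over the sleeve's edge, and the job was handed in at about 28 s with the gripper clear; no verdict was returned.

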